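# Set the lathe's tool rest in to the blank

### The job

Set the wood lathe's tool rest for turning: break its tight red clamp knob loose (anticlockwise from above) and back it off about half a turn, then slide the rest along its bracket until its straight edge stands about 6 mm clear of the wooden blank, and do the knob up firmly tight again, by feel, so that the rest is locked there. Leave the spare chuck, its key and the jar beside the bracket where they are.

Things in the scene. Friction and masses are not known exactly. Their poses are not given: they have to be found in the camera images.
- knob (a joint): Red clamp knob's angle, rad; grows anticlockwise from above (loosening). Starts tight at 0.1 to 0.24, where it takes 0.4 to 1 N m to break loose. Below 0.5 the screw bites, the lower the tighter, and locks the rest; above 0.5 it turns freely (0.05 N m). Done up, it stiffens steadily below 0.5: about 0.35 N m at 0.3, 0.6 N m at 0.1. Stops at -0.6 and 4.5. Stays where it is left.
- knob_grip (a point): Centre of the round fluted red knob (56 mm across, 32 mm tall, white stripe on top), half-way up, on its upright axis. It stands on a black sleeve 25 mm across; the top of the rest's dark foot is 53 mm below this point. It rides along with the rest. Graspable from above at any yaw; a light grip slips on it while it is tight. The blade is 95 mm from the axis, its top 17 mm above this point.
- rest_edge (a point): Middle of the tool rest's working edge: top edge, facing and parallel to the blank, 115 mm from the knob's axis. The rest is one stiff piece on the lathe's bracket: foot 56 x 16 mm, post 25 mm thick, steel blade 150 mm long, 20 deep, 14 thick. With the knob loose it slides at about 3 N, stays where left, and goes along when the knob is held and moved. x: level, towards the blank.
- blank_front (a point): Point of the wooden blank's surface that rest_edge faces, same height. The blank is fixed, 76 mm thick, 175 mm long, level between chuck and tailstock. x: level, the sliding direction, from the rest into the blank (the lathe is turned up to 10 degrees either way); z up. The gap is the distance from rest_edge to this point: 35 to 65 mm at the start, 0 when they touch, where the slide ends.
- spare_chuck: Spare scroll chuck, dark base and bright steel jaws, 90 mm across and 58 mm tall, standing on the bench to the right of the bracket, seen from the robot; origin at the centre of its underside.
- chuck_key: T-shaped steel chuck key, 95 mm long with a 75 mm cross-bar, lying on the bench to the left of the bracket, seen from the robot; origin at bench level near its middle.
- polish_jar: Closed amber jar of polish with a white cap, 64 mm across and 75 mm tall, on the bench to the left of the bracket; origin at the centre of its underside.

How it is judged:
By the outcome, as a careful person would: the job done as asked, in the order asked, and still so for the second after the job is handed in, with the robot touching nothing.
It also fails if it takes over 67 s, if anything falls off the work surface, if the arm or the gripper's body presses on something with over 40 N, if the wrist force passes 120 N, or if a joint passes its speed limit or range.

### The arm

A 6-joint arm with a two-finger parallel gripper is mounted at the origin on the work surface. World frame = base frame: x ahead of the robot, y to its left, z up, the work surface at z = 0. Lengths are in m, angles in rad, forces in N, time in s.
With the tool pointing down it reaches from about 0.25 to 0.725 m from the base axis. Payload 4 kg.
Tool frame: the origin (TCP) lies at the very end of the fingers, on their centre line; the grasp point (between the pads) lies 19 mm behind it; z points along the fingers, y is the direction in which the jaws open and shut (so a half turn about z gives the same grasp; the last joint's range is limited). The gripper opens to 85 mm and grips with 20 to 120 N. Pads are 22 mm wide; open, the fingers measure 114 mm over their backs; the gripper's body (76 mm by 85 mm) begins 54 mm behind the grasp point. The pads swing forward as they close: fully open they stand 13 mm farther back than shut.
Start: joints at [-1.196, 0.241, 0.005, 1.335, 0, 1.571], TCP at [0.183, -0.465, 0.231] pointing down, gripper open.
Joint ranges: [-2.72, 2.72], [-1.05, 1.87], [-1.09, 1.28], [-1.99, 2.15], [-1.42, 1.44], [-3.14, 3.14]. Speed limits (rad/s): [2.79, 2.79, 3.14, 3.14, 3.14, 3.14].

### API

Orientations are given as a unit quaternion [x, y, z, w].
In Python, from workcell import bot gives the robot as it stands.
- The arm moves only by the shell command python3 -m crank 'ROWS'. ROWS is JSON, a list that holds one entry, the list of rows, each a list of 5 numbers: the shift along the tool's x, y, z in mm, then the turn about the tool's z in degrees, then the closure in counts, from 0 (fully open) to 255 (shut). In form: [[[tx, ty, tz, turn, grip], ...]]. A call has 1 to 12 rows; each row shifts and turns the pose as measured when the row begins, along the tool's axes as they then stand; what a row does not reach is not made up. A row lasts 1/8 s, in which the tool goes at most 62.5 mm and 10.7 degrees, less where a joint would pass 70% of its speed; a pose out of reach is approached as far as the arm can. A call is refused whole if a number of a shift passes 62.5 or a number of a turn 10.7, either way. A call with a gripper value outside its range is refused whole. The fingers move at their own pace and stop on an object; the grip force is fixed at half the most. Time passes only in rows, so rows that do not move let the fingers close. It gives the time, the measured TCP pose, the force and the opening at its end, in the units of the state.
- bot.get_obs(): the state, without advancing time (a new reading comes with each control period).
- bot.camera(name): name is "side" or "top"; returns a dict with "img" (420x560x3 uint8, blue, green, red), "depth" (420x560 float32, m along the optical axis (not along the pixel's ray), 0 where there is no reading), "fx", "fy", "cx", "cy" (pixels), "R" (3x3) and "t" (3): a world point X has camera coordinates R X + t. Camera axes: x right, y down, z forward; pixel columns grow to the right and rows downward; lengths in m; the calibration is good to about 2 mm. A picture is of the moment at which its call begins.
- bot.job_done(): hands the job in, once; it reports no verdict.
The state is a dict: "clock": time; "joint_pos": joint angles; "joint_vel": joint speeds; "tau": joint torques, N m; "eef_pos": TCP position; "tool_rot": TCP orientation; "ft_force": force on the tool from outside, world axes, zero at the start; "ft_torque": the same for the moment, N m; "grip_width": finger opening in m.
Only numpy, scipy, OpenCV 4.12 (cv2) and the standard library are available. Lean on these libraries where they do the work, as an engineer would, in place of code of your own. Each camera call takes 0.05 s, during which the arm holds its last target.

## Working session

There is one attempt and no reset: what is moved stays moved. The work goes in short steps, Python scripts to look and compute and a shell command to move; the robot and the scene stay as the last step left them, time stands still between calls to the robot, and variables do not carry over. Pictures are saved under pics/ and viewed, and the job is handed in when it is done.

```bash
mkdir -p pics; ls; cat > h.py <<'E'
from workcell import bot
import numpy as np, cv2
def ray(c,u,v,z):
    R=np.array(c["R"]);t=np.array(c["t"]);o=-R.T@t
    d=R.T@np.array([(u-c["cx"])/c["fx"],(v-c["cy"])/c["fy"],1]);return o+d*(z-o[2])/d[2]
def pt(c,u,v):
    R=np.array(c["R"]);t=np.array(c["t"]);D=c["depth"][int(v),int(u)]
    return R.T@(np.array([(u-c["cx"])/c["fx"]*D,(v-c["cy"])/c["fy"]*D,D])-t)
def cloud(c):
    R=np.array(c["R"]);t=np.array(c["t"]);D=c["depth"];v,u=np.mgrid[:D.shape[0],:D.shape[1]]
    return (np.stack([(u-c["cx"])/c["fx"]*D,(v-c["cy"])/c["fy"]*D,D],-1)-t)@R
def proj(c,X):
    p=np.array(c["R"])@X+np.array(c["t"]);return c["fx"]*p[0]/p[2]+c["cx"],c["fy"]*p[1]/p[2]+c["cy"]
E
python3 - <<'E'
from h import *
o=bot.get_obs();print({k:np.round(v,3) for k,v in o.items()})
for n in("top","side"):
    c=bot.camera(n);cv2.imwrite(f"pics/{n}0.png",c["img"]);np.save(f"{n}0.npy",c,allow_pickle=True)
    print(n,-np.array(c["R"]).T@c["t"],np.round(c["R"],2).tolist())
    h=cv2.cvtColor(c["img"],cv2.COLOR_BGR2HSV)
    m=(((h[...,0]<8)|(h[...,0]>172))&(h[...,1]>150)&(h[...,2]>70)).astype(np.uint8)
    nn,l,s,ce=cv2.connectedComponentsWithStats(m)
    for i in range(1,nn):
        if s[i,4]>50: print(s[i],ce[i],pt(c,*ce[i]))
E
```

```text
pics
{'clock': np.float64(0.0), 'joint_pos': array([-1.196,  0.241,  0.004,  1.335, -0.   ,  1.571]), 'joint_vel': array([ 0.001, -0.002,  0.   , -0.002,  0.001, -0.   ]), 'tau': array([ 1.0000e-03, -3.7232e+01,  2.5241e+01,  1.7000e-02,  0.0000e+00,
       -0.0000e+00]), 'eef_pos': array([ 0.183, -0.465,  0.23 ]), 'tool_rot': array([ 0.982,  0.186, -0.   , -0.001]), 'ft_force': array([-0.058,  0.443, -0.243]), 'ft_torque': array([ 0.026,  0.025, -0.018]), 'grip_width': np.float64(0.085)}
top [0.43214916 0.06612093 0.96061327] [[0.02, -1.0, 0.01], [-0.99, -0.02, -0.17], [0.17, -0.01, -0.99]]
[152 188  18  10 150] [160.38666667 192.14      ] [0.59529775 0.2915828  0.18109426]
[273 230  27  28 400] [286.465 244.45 ] [0.49703388 0.04149118 0.17531628]
side [0.27549712 0.78148209 0.67575308] [[-0.93, -0.36, -0.0], [-0.2, 0.54, -0.81], [0.29, -0.76, -0.58]]
[293 192  28  28 537] [307.06331471 206.10800745] [0.48933223 0.06803361 0.17571824]
[196 260  13  21 230] [202.22173913 269.76086957] [0.58931919 0.30670765 0.17886433]
```

View pics/top0.png

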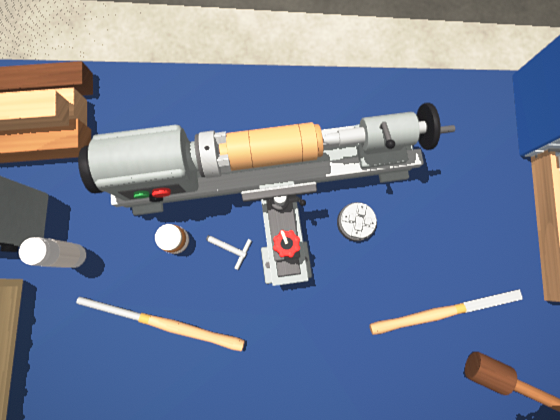

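View pics/side0.png

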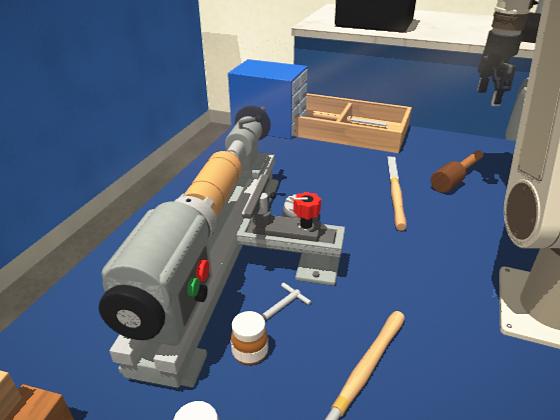

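Top view: knob at (286,244), blade spanning about (243–316,190), blank (220–322,125–170), spare chuck (357,222), key (235,250), jar (172,238). The side view shows the knob at (307,206). Next I measure them.

```bash
python3 - <<'E'
from h import *
c=np.load("top0.npy",allow_pickle=True).item();P=cloud(c);img=c["img"]
h=cv2.cvtColor(img,cv2.COLOR_BGR2HSV)
def st(n,p): print(n,len(p),np.round(np.percentile(p,[2,25,50,75,98],axis=0),4).tolist())
for n in("top","side"):
    cc=np.load(n+"0.npy",allow_pickle=True).item();Q=cloud(cc).reshape(-1,3)
    hh=cv2.cvtColor(cc["img"],cv2.COLOR_BGR2HSV).reshape(-1,3)
    red=((hh[:,0]<8)|(hh[:,0]>172))&(hh[:,1]>150)&(hh[:,2]>50)&(abs(Q[:,0]-.49)<.08)&(abs(Q[:,1]-.05)<.08)
    st(n+" red",Q[red])
    k=(np.hypot(Q[:,0]-.493,Q[:,1]-.05)<.045)&(Q[:,2]>.13);st(n+" knoball",Q[k])
    kt=k&(Q[:,2]>np.percentile(Q[k],90,axis=0)[2]-.006)
    (u)=cv2.minEnclosingCircle(Q[kt][:,:2].astype(np.float32));print("enc",u)
    or_=(hh[:,0]>8)&(hh[:,0]<22)&(hh[:,1]>80)&(Q[:,0]>.6)&(Q[:,0]<.8)&(abs(Q[:,1]-.08)<.15)&(Q[:,2]>.1)
    b=Q[or_];st(n+" blank",b)
    v=cv2.fitLine(b[:,:2].astype(np.float32),cv2.DIST_L2,0,.01,.01).ravel();print("line",v,np.degrees(np.arctan2(-v[0],v[1])))
    bl=(Q[:,0]>.54)&(Q[:,0]<.66)&(abs(Q[:,1]-.06)<.13)&(Q[:,2]>.12)&(Q[:,2]<.23)&~or_
    st(n+" blade?",Q[bl]);
    np.save(n+"Q.npy",Q)
print(np.round(P[[185,188,190,194,198],270],3)); print(np.round(P[[185,188,190,192,195],300],3))
a=cv2.resize(img[100:300,130:400],None,fx=2.9,fy=2.9,interpolation=cv2.INTER_CUBIC);cv2.imwrite("pics/topz.png",a)
s=np.load("side0.npy",allow_pickle=True).item()["img"]
cv2.imwrite("pics/sidez.png",cv2.resize(s[130:290,180:370],None,fx=3.7,fy=3.7,interpolation=cv2.INTER_CUBIC))
E
```

```text
top red 400 [[0.4758, 0.0188, 0.1072], [0.486, 0.0287, 0.1741], [0.4955, 0.04, 0.1754], [0.5094, 0.0558, 0.1765], [0.5232, 0.0659, 0.1781]]
top knoball 563 [[0.4765, 0.019, 0.1693], [0.4898, 0.0325, 0.1746], [0.4998, 0.0425, 0.1757], [0.5106, 0.0525, 0.1767], [0.5236, 0.0659, 0.1786]]
enc ((0.5006290078163147, 0.04253232479095459), 0.027746953070163727)
top blank 1937 [[0.6486, -0.022, 0.1784], [0.6623, 0.0171, 0.1981], [0.6712, 0.0641, 0.2064], [0.685, 0.1133, 0.2112], [0.7307, 0.1558, 0.2166]]
line [ 0.18838619 -0.982095    0.67788064  0.06471108] -169.14137
top blade? 1443 [[0.5801, -0.0101, 0.1237], [0.5936, 0.0339, 0.1682], [0.6035, 0.0674, 0.176], [0.6185, 0.125, 0.1779], [0.6571, 0.1872, 0.2184]]
side red 534 [[0.4733, 0.0201, 0.1445], [0.4821, 0.0451, 0.1572], [0.492, 0.0573, 0.1693], [0.505, 0.0656, 0.1753], [0.5201, 0.0691, 0.177]]
side knoball 649 [[0.4733, 0.0208, 0.1328], [0.4843, 0.0432, 0.1576], [0.4954, 0.0552, 0.1713], [0.5067, 0.0648, 0.1757], [0.5225, 0.069, 0.1776]]
enc ((0.4980323910713196, 0.04380685091018677), 0.027887478470802307)
side blank 1894 [[0.6455, -0.0111, 0.1723], [0.6612, 0.0381, 0.1991], [0.6733, 0.0845, 0.2121], [0.6899, 0.1268, 0.217], [0.7169, 0.1603, 0.2195]]
line [ 0.14024538 -0.9901168   0.6760581   0.08123516] -171.93796
side blade? 1066 [[0.5757, -0.0047, 0.1225], [0.587, 0.0518, 0.1505], [0.5947, 0.0708, 0.1752], [0.6079, 0.1211, 0.1772], [0.6545, 0.188, 0.2192]]
[[0.635 0.077 0.092]
 [0.609 0.076 0.177]
 [0.605 0.076 0.177]
 [0.596 0.076 0.177]
 [0.592 0.076 0.161]]
[[0.616 0.016 0.176]
 [0.61  0.016 0.177]
 [0.606 0.016 0.175]
 [0.603 0.016 0.173]
 [0.632 0.005 0.003]]
```

View pics/topz.png

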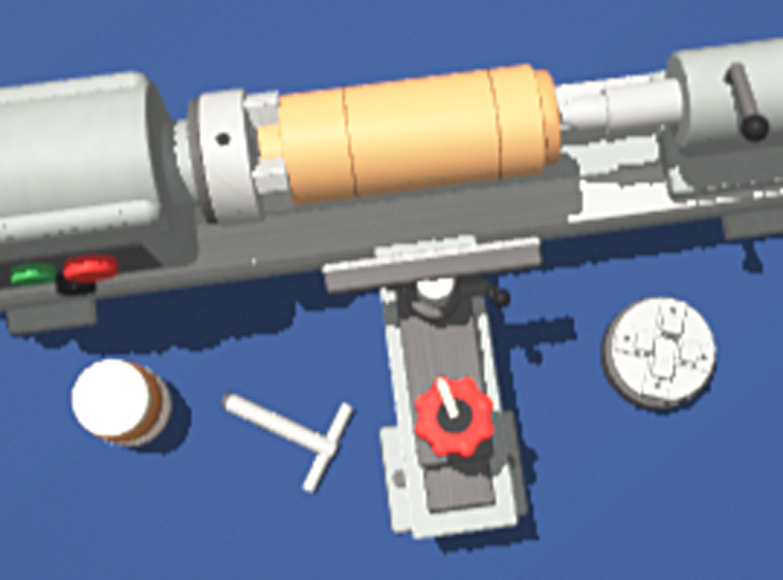

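View pics/sidez.png

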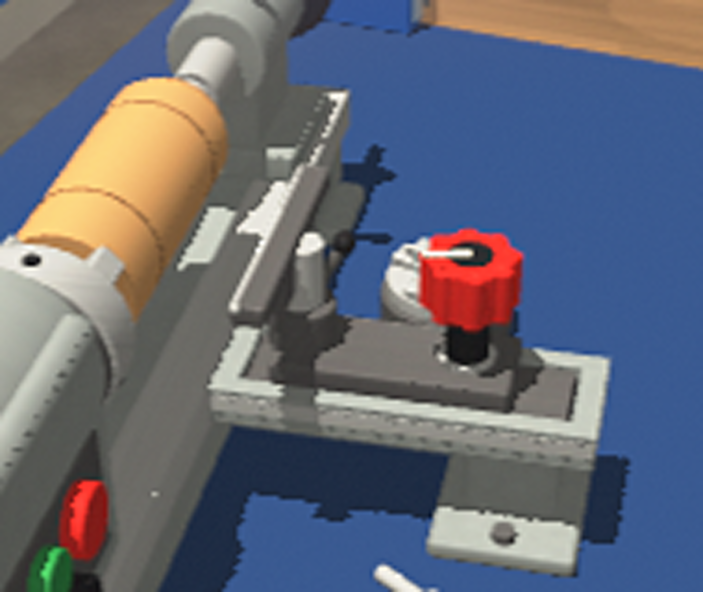

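```bash
cat > gap.py <<'E'
from h import *
from scipy.optimize import least_squares
def meas(n,c,K):
    Q=cloud(c).reshape(-1,3);hh=cv2.cvtColor(c["img"],cv2.COLOR_BGR2HSV).reshape(-1,3)
    b=Q[(hh[:,0]>8)&(hh[:,0]<22)&(hh[:,1]>80)&(Q[:,0]>.6)&(Q[:,0]<.8)&(abs(Q[:,1]-.08)<.15)&(Q[:,2]>.12)]
    b=b[(b[:,1]>0.0)&(b[:,1]<.13)]
    def res(p):
        a,x0,z0=p; d=np.array([np.cos(a),np.sin(a)])
        s=(b[:,:2]-K)@d; return np.hypot(s-x0,b[:,2]-z0)-.038
    r=least_squares(res,[.14,.2,.18],loss="soft_l1",f_scale=.002);a,x0,z0=r.x
    d=np.array([np.cos(a),np.sin(a)]);e=np.array([-np.sin(a),np.cos(a)])
    s=(Q[:,:2]-K)@d;l=(Q[:,:2]-K)@e
    m=(abs(Q[:,2]-.177)<.004)&(s>.08)&(s<x0-.036)&(abs(l)<.09)
    # blade edges by l bins
    bins=[(round(float(i),3),np.round(np.percentile(s[m&(abs(l-i)<.006)],[3,97]),4).tolist()) for i in np.arange(-.06,.07,.03) if (m&(abs(l-i)<.006)).sum()>5]
    zf=.1775; fr=x0-np.sqrt(.038**2-(zf-z0)**2)
    print(n,"deg",np.degrees(a),"axis dist",x0,"z",z0,"rms",np.sqrt(np.mean(res(r.x)**2)),"front",fr,"gap if edge .115:",fr-.115,"blade ext l",np.percentile(l[m],[1,99])); print(bins)
E
python3 - <<'E'
from gap import *
for n in("top","side"):
    meas(n,np.load(n+"0.npy",allow_pickle=True).item(),np.array([.4995,.0432]))
from scipy.spatial.transform import Rotation as R
print(R.from_quat(bot.get_obs()["tool_rot"]).as_matrix().round(3))
E
```

```text
top deg 8.911082373709338 axis dist 0.19843766906886265 z 0.18056641314006 rms 0.0010213781575483026 front 0.1605615933685678 gap if edge .115: 0.045561593368567785 blade ext l [-0.07528778  0.07317191]
[(-0.06, [0.0968, 0.1607]), (-0.03, [0.0969, 0.1611]), (0.0, [0.0965, 0.1609]), (0.03, [0.0968, 0.1606]), (0.06, [0.0967, 0.1609])]
side deg 8.782743135411424 axis dist 0.19645651035749787 z 0.18080051869601402 rms 0.0007833027422862842 front 0.15860011622998935 gap if edge .115: 0.04360011622998934 blade ext l [-0.07308522  0.08270373]
[(-0.06, [0.0943, 0.1589]), (-0.03, [0.0947, 0.1588]), (0.0, [0.094, 0.1594]), (0.03, [0.0947, 0.1594]), (0.06, [0.0942, 0.1591])]
[[ 0.931  0.366 -0.001]
 [ 0.366 -0.931  0.002]
 [ 0.    -0.002 -1.   ]]
```

```bash
python3 -m crank '[[[40,-30,-2,0,0],[40,-30,-2,0,0],[40,-30,0,0,0],[40,-30,0,0,0],[40,-30,0,0,0],[40,-30,0,0,0],[40,-30,0,0,0],[40,-30,0,0,0],[40,-30,0,0,0],[40,-30,0,0,0],[40,-30,0,0,0],[30,-20,0,0,0]]]'
cat > st.py <<'E'
from h import *
from scipy.spatial.transform import Rotation as R
import sys
o=bot.get_obs();M=R.from_quat(o["tool_rot"]).as_matrix()
print("t",round(float(o["clock"]),2),"p",np.round(o["eef_pos"],4),"yaw",round(float(np.degrees(np.arctan2(M[1,0],M[0,0]))),1),"tilt",np.round(M[:2,2],4),"q",np.round(o["joint_pos"],2),"F",np.round(o["ft_force"],1),"T",np.round(o["ft_torque"],2),"w",round(float(o["grip_width"]),4))
if len(sys.argv)>1:
    g=np.array([float(x) for x in sys.argv[1:4]]);print("tool delta mm",np.round(M.T@(g-o["eef_pos"])*1000,1))
E
python3 st.py .5 .0432 .2
```

```text
clock: 1.6
eef_pos: [0.4994, 0.0466, 0.2311]
tool_rot: [0.983, 0.183, -0.002, -0.003]
ft_force: [1.2, -1.4, 0.5]
grip_width: 0.0855
t 1.6 p [0.4994 0.0466 0.2311] yaw 21.1 tilt [-0.0053  0.0045] q [0.09 0.25 0.01 1.34 0.   2.86] F [ 1.2 -1.4  0.5] T [-0.   -0.04  0.02] w 0.0855
tool delta mm [-0.6  3.6 31.1]
```

```bash
python3 -m crank '[[[0,3.5,0,-10,0],[0,0,0,-10,0],[0,0,0,-10,0],[0,0,0,-10,0],[0,0,0,0,0]]]'; python3 st.py .5 .0432 .2
python3 - <<'E'
from h import *
c=bot.camera("side");cv2.imwrite("pics/s1.png",cv2.resize(c["img"][60:300,180:460],None,fx=2.8,fy=2.4))
E
```

```text
clock: 2.22
eef_pos: [0.5004, 0.0469, 0.2274]
tool_rot: [0.854, 0.52, -0.004, -0.005]
ft_force: [-0.2, -0.1, -0.3]
grip_width: 0.0848
t 2.23 p [0.5004 0.0469 0.2274] yaw 62.6 tilt [-0.0123  0.0041] q [0.09 0.26 0.02 1.34 0.01 2.14] F [-0.2 -0.1 -0.3] T [0.01 0.01 0.02] w 0.0848
tool delta mm [-3.4  1.7 27.4]
```

View pics/s1.png

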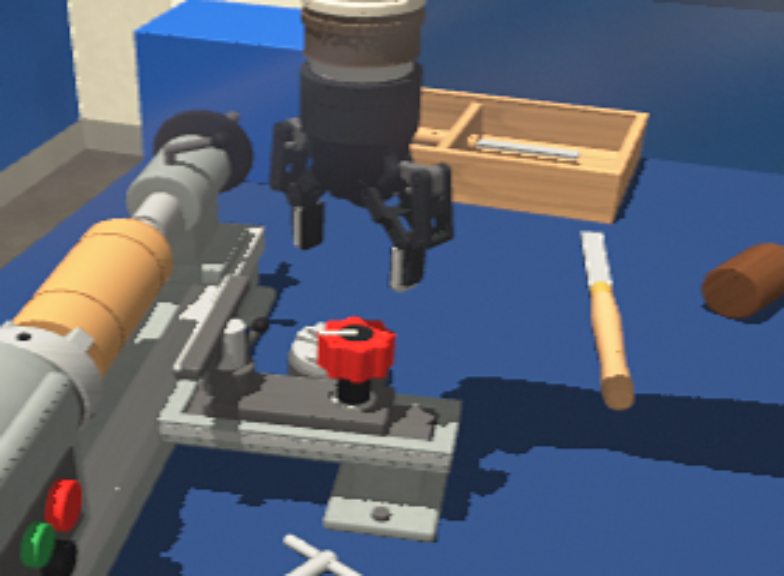

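Gripper hangs above the knob, with the fingers at (307,230) and (405,270) and the knob at (357,345), so they straddle it. Descending.

```bash
python3 -m crank '[[[-3.4,1.7,30,0,0],[0,0,30,0,0],[0,0,16,0,0]]]'; python3 st.py .5 .0432 .138
```

```text
clock: 2.65
eef_pos: [0.5007, 0.0433, 0.1508]
tool_rot: [0.857, 0.516, -0.002, -0.004]
ft_force: [-0.7, 0.4, 0.6]
grip_width: 0.0856
t 2.65 p [0.5007 0.0433 0.1508] yaw 62.1 tilt [-0.0082  0.0044] q [ 0.08  0.3  -0.13  1.15  0.01  2.14] F [-0.7  0.4  0.6] T [-0.04  0.02 -0.04] w 0.0856
tool delta mm [-0.4 -0.5 12.8]
```

```bash
python3 -m crank '[[[0,0,13,0,0],[0,0,0,0,0]]]'; python3 st.py .5 .0432 .138
python3 - <<'E'
from h import *
for n in("top","side"):
    c=bot.camera(n);o=[(170,280,230,340),(150,270,230,400)][n=="side"]
    cv2.imwrite(f"pics/{n}2.png",cv2.resize(c["img"][o[0]:o[1],o[2]:o[3]],None,fx=4.5,fy=4.5))
E
```

```text
clock: 2.9
eef_pos: [0.4994, 0.0431, 0.1359]
tool_rot: [0.858, 0.514, -0.004, -0.005]
ft_force: [-0.9, 0.5, -0.8]
grip_width: 0.0855
t 2.9 p [0.4994 0.0431 0.1359] yaw 61.9 tilt [-0.0114  0.0042] q [ 0.08  0.31 -0.15  1.11  0.01  2.14] F [-0.9  0.5 -0.8] T [-0.01 -0.07 -0.02] w 0.0855
tool delta mm [ 0.3  0.4 -2.1]
```

View pics/side2.png

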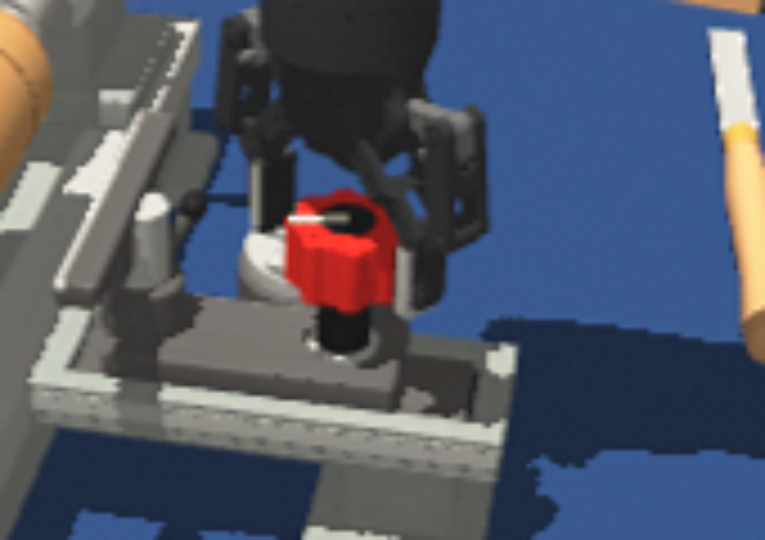

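The knob (340,250) sits between the pads, whose lower ends are level with its lower rim. Closing.

```bash
python3 -m crank '[[[0,0,-1,0,255],[0,0,-1,0,255],[0,0,-1,0,255],[0,0,-1,0,255],[0,0,-1,0,255],[0,0,-1,0,255]]]'; python3 st.py .5 .0432 .138
```

```text
clock: 3.75
eef_pos: [0.4996, 0.0443, 0.1411]
tool_rot: [0.857, 0.515, -0.004, -0.006]
ft_force: [3.2, 1.2, -18.4]
grip_width: 0.0545
t 3.75 p [0.4996 0.0443 0.1411] yaw 61.9 tilt [-0.0123  0.0061] q [ 0.08  0.31 -0.14  1.13  0.01  2.14] F [  3.2   1.2 -18.4] T [-0.05 -1.83  0.03] w 0.0545
tool delta mm [-0.8  0.9  3.1]
```

```bash
python3 -m crank '[[[0,0,2,0,255],[0,0,1,0,255]]]'; python3 st.py; python3 -m crank '[[[0,0,0,-5,255],[0,0,0,-8,255],[0,0,0,-8,255]]]'; python3 st.py
```

```text
clock: 4.0
eef_pos: [0.4996, 0.0443, 0.141]
tool_rot: [0.857, 0.514, -0.003, -0.005]
ft_force: [-0.3, 1.3, -4.4]
grip_width: 0.0543
t 4.0 p [0.4996 0.0443 0.141 ] yaw 61.9 tilt [-0.0105  0.0064] q [ 0.08  0.31 -0.14  1.13  0.01  2.14] F [-0.3  1.3 -4.4] T [ 0.01 -0.33  0.  ] w 0.0543
clock: 4.38
eef_pos: [0.4988, 0.0446, 0.1408]
tool_rot: [0.746, 0.666, -0.002, -0.007]
ft_force: [0.3, 0.7, -7.1]
grip_width: 0.0546
t 4.38 p [0.4988 0.0446 0.1408] yaw 83.5 tilt [-0.0115  0.0077] q [ 0.08  0.31 -0.15  1.13  0.01  1.77] F [ 0.3  0.7 -7.1] T [ 0.05 -0.56 -0.04] w 0.0546
```

```bash
python3 -m crank '[[[0,0,0,-10,255],[0,0,0,-10,255],[0,0,0,-10,255],[0,0,0,-10,255]]]'; python3 st.py
python3 - <<'E'
from h import *
for n in("top","side"):
    c=bot.camera(n);o=[(170,280,230,340),(150,270,230,400)][n=="side"]
    cv2.imwrite(f"pics/{n}3.png",cv2.resize(c["img"][o[0]:o[1],o[2]:o[3]],None,fx=4.5,fy=4.5))
E
```

```text
clock: 4.88
eef_pos: [0.497, 0.0442, 0.1408]
tool_rot: [0.463, 0.886, -0.0, -0.008]
ft_force: [1.7, 1.1, -7.0]
grip_width: 0.0546
t 4.88 p [0.497  0.0442 0.1408] yaw 124.8 tilt [-0.0146  0.0073] q [ 0.08  0.31 -0.15  1.13  0.01  1.05] F [ 1.7  1.1 -7. ] T [-0.31 -0.11 -0.02] w 0.0546
```

View pics/side3.png

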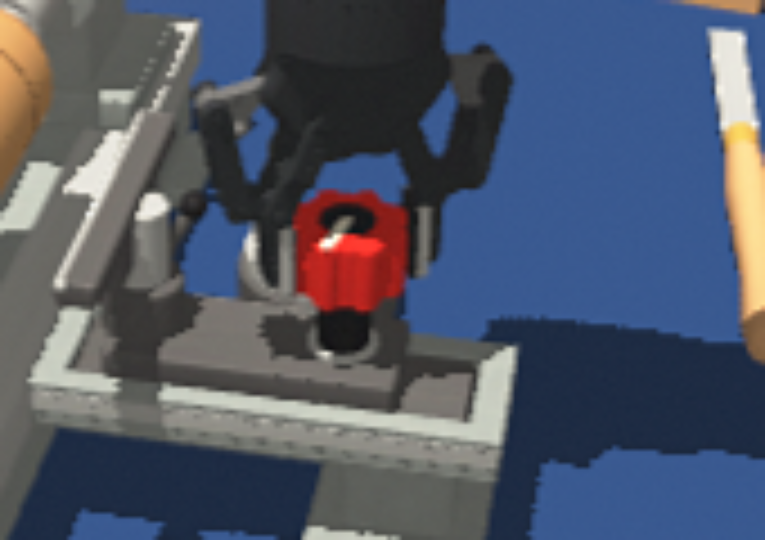

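View pics/top3.png

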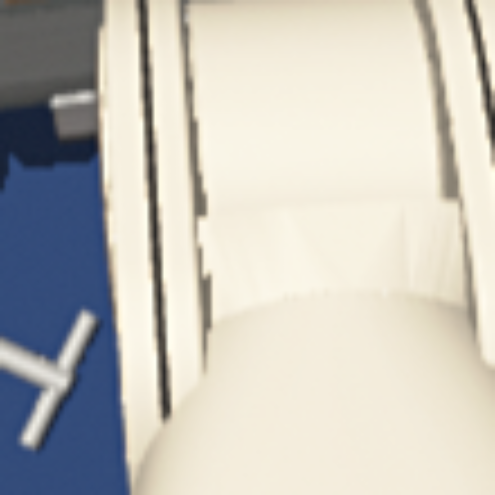

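The stripe has swung from pointing at the blank to pointing toward the camera, so the knob turns with the gripper. The top view is blocked by the arm. Continuing to about half a turn.

```bash
python3 -m crank '[[[0,0,0,-10.3,255],[0,0,0,-10.3,255],[0,0,0,-10.3,255],[0,0,0,-10.3,255],[0,0,0,-10.3,255],[0,0,0,-10.3,255],[0,0,0,-10.3,255],[0,0,0,-10.3,255],[0,0,0,-10.3,255],[0,0,0,-10.3,255],[0,0,0,-10.3,255]]]'; python3 st.py
python3 - <<'E'
from h import *
for n in("top","side"):
    c=bot.camera(n);np.save(n+"4.npy",c,allow_pickle=True);o=[(170,280,230,340),(150,270,230,400)][n=="side"]
    cv2.imwrite(f"pics/{n}4.png",cv2.resize(c["img"][o[0]:o[1],o[2]:o[3]],None,fx=4.5,fy=4.5))
from gap import *
for K in([.5,.0432],):
    meas("side",c,np.array(K))
E
```

```text
clock: 6.35
eef_pos: [0.4973, 0.0398, 0.1411]
tool_rot: [-0.494, 0.869, -0.002, -0.008]
ft_force: [-0.7, 1.1, -8.6]
grip_width: 0.0547
t 6.35 p [0.4973 0.0398 0.1411] yaw -120.8 tilt [-0.0118 -0.0102] q [ 0.09  0.31 -0.15  1.13 -0.01 -0.95] F [-0.7  1.1 -8.6] T [-0.31 -1.4  -0.05] w 0.0547
side deg 8.822695194820216 axis dist 0.19594730920218634 z 0.18078838084323706 rms 0.0007936781351185995 front 0.15808985879371545 gap if edge .115: 0.04308985879371545 blade ext l [-0.07352859  0.08136111]
[(-0.06, [0.0939, 0.1586]), (-0.03, [0.0938, 0.1584]), (0.0, [0.0944, 0.1582]), (0.03, [0.0941, 0.1582]), (0.06, [0.0938, 0.1581])]
```

View pics/side4.png

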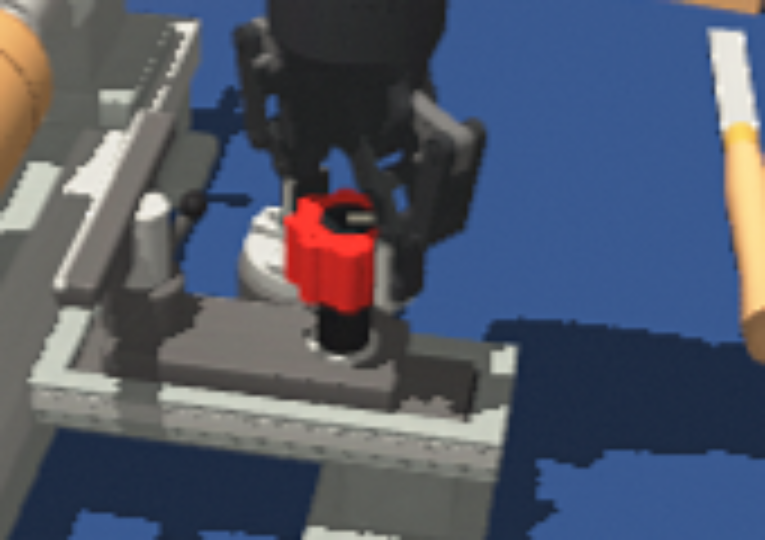

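Turned 177°; the stripe now points away from the blank. Sliding 30 mm first, then measure.

```bash
python3 -m crank '[[[-6.4,-7.7,0,0,255],[-6.4,-7.7,0,0,255],[-6.4,-7.7,0,0,255],[0,0,0,0,255]]]'; python3 st.py
python3 - <<'E'
from gap import *
c=bot.camera("side");np.save("side5.npy",c,allow_pickle=True);cv2.imwrite("pics/side5.png",cv2.resize(c["img"][150:270,200:400],None,fx=4,fy=4))
for K in([.5,.0432],):
    meas("side",c,np.array(K))
E
```

```text
clock: 6.95
eef_pos: [0.5281, 0.0446, 0.1412]
tool_rot: [-0.487, 0.874, -0.002, -0.008]
ft_force: [3.1, 2.0, -10.4]
grip_width: 0.0547
t 6.95 p [0.5281 0.0446 0.1412] yaw -121.7 tilt [-0.012  -0.0104] q [ 0.09  0.36 -0.06  1.15 -0.01 -0.93] F [  3.1   2.  -10.4] T [-0.06 -1.79  0.11] w 0.0547
side deg 8.788784777613447 axis dist 0.19598750687411495 z 0.18076306372251047 rms 0.0008056219407522953 front 0.1581278658940048 gap if edge .115: 0.04312786589400479 blade ext l [-0.07338986  0.08071172]
[(-0.06, [0.1253, 0.1584]), (-0.03, [0.1246, 0.1586]), (0.0, [0.1252, 0.158]), (0.03, [0.1253, 0.1582]), (0.06, [0.1254, 0.1586])]
```

View pics/side5.png

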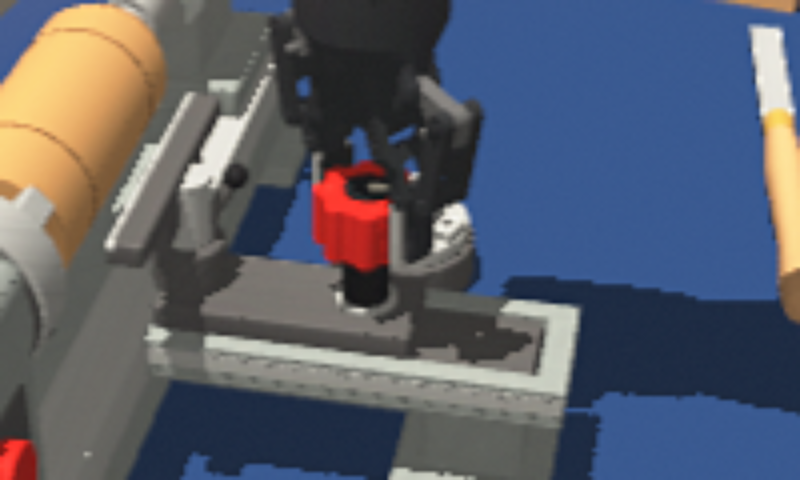

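The rest followed 31 mm, with gap ≈ 13 mm; the remaining 6.7 mm comes next.

```bash
python3 -m crank '[[[-2.2,-2.6,0,0,255],[-2.1,-2.6,0,0,255],[0,0,0,0,255]]]'; python3 st.py
python3 - <<'E'
from gap import *
c=bot.camera("side");np.save("side6.npy",c,allow_pickle=True);cv2.imwrite("pics/side6.png",cv2.resize(c["img"][150:240,200:300],None,fx=6,fy=6))
K=np.array([.5,.0432]);meas("side",c,K)
Q=cloud(c).reshape(-1,3);a=np.radians(8.8);s=(Q[:,:2]-K)@[np.cos(a),np.sin(a)];l=(Q[:,:2]-K)@[-np.sin(a),np.cos(a)]
for l0 in(-.05,0,.05):
    m=(abs(l-l0)<.004)&(s>.12)&(s<.17)&(Q[:,2]>.16);i=np.argsort(s[m]);print(np.round(np.c_[s[m],Q[m][:,2]][i]*1000,1)[::2].tolist())
E
```

```text
clock: 7.38
eef_pos: [0.5338, 0.0454, 0.1412]
tool_rot: [-0.486, 0.874, -0.001, -0.009]
ft_force: [-0.1, 0.4, -8.0]
grip_width: 0.0547
t 7.38 p [0.5338 0.0454 0.1412] yaw -121.8 tilt [-0.014  -0.0106] q [ 0.09  0.38 -0.05  1.16 -0.01 -0.93] F [-0.1  0.4 -8. ] T [-0.19 -1.49  0.07] w 0.0547
side deg 8.781825061446778 axis dist 0.19599517342586475 z 0.18075170844097618 rms 0.0008046537757092059 front 0.1581345554671615 gap if edge .115: 0.04313455546716148 blade ext l [-0.07315935  0.08136183]
[(-0.06, [0.1305, 0.1586]), (-0.03, [0.131, 0.1582]), (0.0, [0.1307, 0.1586]), (0.03, [0.1311, 0.1588]), (0.06, [0.1311, 0.1584])]
[[130.3, 174.4], [130.5, 167.1], [131.6, 174.0], [133.7, 176.2], [135.1, 177.6], [137.8, 176.4], [139.2, 177.7], [141.0, 176.0], [143.4, 177.7], [146.2, 178.5], [147.7, 177.5], [158.0, 178.3], [158.7, 176.4], [159.0, 186.9], [159.4, 192.7], [159.5, 177.1], [159.8, 189.1], [160.0, 195.3], [160.8, 198.1], [161.1, 166.9], [163.0, 200.2], [163.5, 200.7], [165.0, 202.4], [165.8, 204.5], [167.3, 208.4], [168.7, 205.4], [169.3, 208.6]]
[[120.6, 170.5], [122.6, 170.6], [124.2
[... 286 characters left out ...]
.1, 184.8], [159.5, 190.4], [160.1, 192.9], [161.0, 195.4], [161.3, 165.3], [161.6, 197.8], [162.9, 199.7], [163.6, 204.0], [165.0, 205.0], [165.9, 201.5], [168.0, 207.5]]
[[130.1, 170.7], [131.0, 173.2], [131.0, 174.9], [132.5, 176.1], [133.1, 176.6], [134.4, 178.1], [135.4, 178.0], [137.7, 177.2], [138.9, 176.6], [141.3, 175.9], [142.8, 176.7], [144.8, 176.5], [146.9, 176.3], [149.5, 174.9], [157.8, 185.6], [158.1, 187.0], [158.3, 190.1], [158.7, 175.8], [159.6, 170.0], [159.7, 197.6], [160.2, 192.7], [160.5, 195.6], [160.7, 191.1], [161.3, 198.1], [162.0, 198.2], [163.3, 203.8], [163.7, 198.6], [163.9, 200.9], [164.7, 204.7], [165.9, 205.9], [166.5, 206.9], [168.7, 206.3], [169.4, 206.3]]
```

View pics/side6.png

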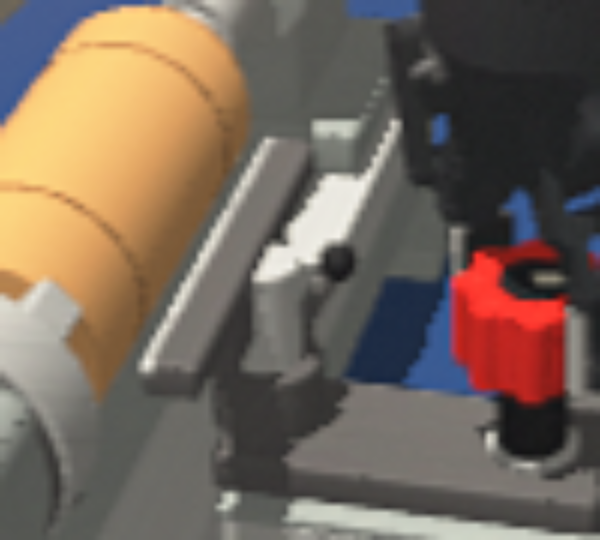

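```bash
python3 -m crank '[[[-0.9,-1.1,0,0,255],[0,0,0,10,255],[0,0,0,10,255],[0,0,0,10,255],[0,0,0,10,255],[0,0,0,10,255],[0,0,0,10,255],[0,0,0,10,255],[0,0,0,10,255],[0,0,0,10,255],[0,0,0,10,255],[0,0,0,10,255]]]'; python3 st.py; python3 -m crank '[[[0,0,0,10,255],[0,0,0,10,255],[0,0,0,0,255]]]';python3 st.py
python3 - <<'E'
from gap import *
c=bot.camera("side");np.save("side7.npy",c,allow_pickle=True);cv2.imwrite("pics/side7.png",cv2.resize(c["img"][150:240,200:340],None,fx=5.5,fy=5.5))
K=np.array([.5,.0432]);meas("side",c,K)
E
```

```text
clock: 8.93
eef_pos: [0.5349, 0.0503, 0.1412]
tool_rot: [0.466, 0.885, 0.0, -0.01]
ft_force: [-0.4, -1.7, -7.9]
grip_width: 0.0546
t 8.93 p [0.5349 0.0503 0.1412] yaw 124.4 tilt [-0.0174  0.0097] q [ 0.09  0.38 -0.04  1.17  0.01  1.06] F [-0.4 -1.7 -7.9] T [ 0.64 -1.51  0.02] w 0.0546
clock: 9.3
eef_pos: [0.5359, 0.0507, 0.1412]
tool_rot: [0.617, 0.787, 0.001, -0.01]
ft_force: [-3.1, 0.3, -7.5]
grip_width: 0.0546
t 9.3 p [0.5359 0.0507 0.1412] yaw 103.7 tilt [-0.0152  0.0138] q [ 0.09  0.38 -0.04  1.16  0.02  1.42] F [-3.1  0.3 -7.5] T [ 0.29 -1.66 -0.05] w 0.0546
side deg 8.786733795536893 axis dist 0.19593920907476145 z 0.1807370504764254 rms 0.0007814369846532176 front 0.15807733505599325 gap if edge .115: 0.043077335055993246 blade ext l [-0.0732666   0.08267862]
[(-0.06, [0.1324, 0.1585]), (-0.03, [0.1326, 0.1586]), (0.0, [0.1326, 0.1584]), (0.03, [0.1328, 0.1582]), (0.06, [0.1323, 0.1588])]
```

View pics/side7.png

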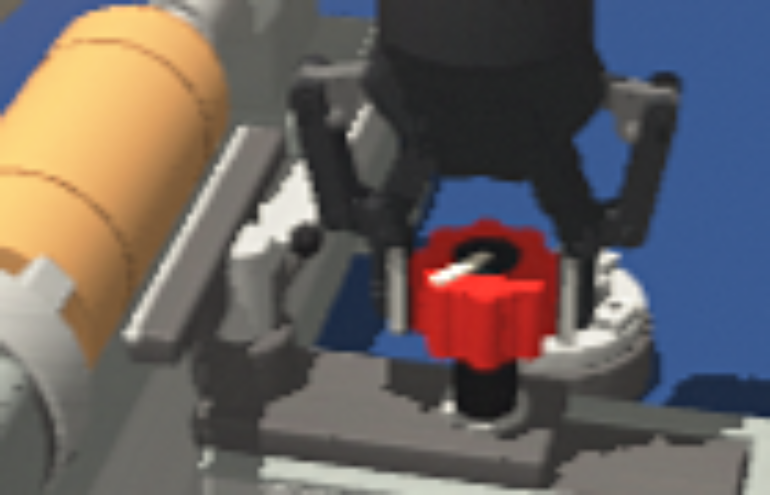

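Gap ≈ 5.6 mm, and the knob is still free (stripe turned back partway). Doing it up with torque readings.

```bash
python3 -m crank '[[[0,0,0,10,255],[0,0,0,10,255],[0,0,0,6,255]]]'; python3 st.py; python3 -m crank '[[[0,0,0,6,255]]]';python3 st.py;python3 -m crank '[[[0,0,0,6,255]]]';python3 st.py
```

```text
clock: 9.72
eef_pos: [0.5372, 0.0505, 0.1412]
tool_rot: [0.78, 0.626, -0.001, -0.009]
ft_force: [-2.8, 2.1, -8.3]
grip_width: 0.0542
t 9.72 p [0.5372 0.0505 0.1412] yaw 77.5 tilt [-0.0118  0.0129] q [ 0.09  0.38 -0.04  1.16  0.01  1.88] F [-2.8  2.1 -8.3] T [-0.28 -2.24  0.06] w 0.0542
clock: 9.85
eef_pos: [0.5376, 0.0505, 0.1412]
tool_rot: [0.812, 0.584, -0.001, -0.008]
ft_force: [-3.1, 3.2, -8.5]
grip_width: 0.0545
t 9.85 p [0.5376 0.0505 0.1412] yaw 71.5 tilt [-0.0108  0.0118] q [ 0.09  0.38 -0.04  1.16  0.01  1.98] F [-3.1  3.2 -8.5] T [-0.5  -2.19  0.15] w 0.0545
clock: 9.98
eef_pos: [0.538, 0.0504, 0.1413]
tool_rot: [0.841, 0.541, -0.001, -0.007]
ft_force: [-2.3, 2.2, -8.1]
grip_width: 0.0544
t 9.97 p [0.538  0.0504 0.1413] yaw 65.5 tilt [-0.0097  0.0105] q [ 0.09  0.38 -0.04  1.16  0.01  2.08] F [-2.3  2.2 -8.1] T [-0.58 -1.96  0.43] w 0.0544
```

```bash
python3 -m crank '[[[0,0,0,6,255]]]';python3 st.py;python3 -m crank '[[[0,0,0,5,255]]]';python3 st.py
```

```text
clock: 10.1
eef_pos: [0.5384, 0.0502, 0.1414]
tool_rot: [0.868, 0.497, -0.002, -0.006]
ft_force: [-2.0, 2.4, -8.4]
grip_width: 0.0541
t 10.1 p [0.5384 0.0502 0.1414] yaw 59.6 tilt [-0.0087  0.0088] q [ 0.09  0.38 -0.04  1.16  0.01  2.19] F [-2.   2.4 -8.4] T [-0.7  -1.73  0.81] w 0.0541
clock: 10.22
eef_pos: [0.5386, 0.0501, 0.1414]
tool_rot: [0.888, 0.46, -0.002, -0.005]
ft_force: [-1.1, 1.8, -7.2]
grip_width: 0.0547
t 10.22 p [0.5386 0.0501 0.1414] yaw 54.8 tilt [-0.0081  0.007 ] q [ 0.09  0.38 -0.04  1.16  0.01  2.27] F [-1.1  1.8 -7.2] T [-0.68 -1.49  1.07] w 0.0547
```

```bash
python3 -m crank '[[[0,0,0,0,255],[0,0,0,0,255]]]';python3 st.py
python3 - <<'E'
from gap import *
c=bot.camera("side");np.save("side8.npy",c,allow_pickle=True);cv2.imwrite("pics/side8.png",cv2.resize(c["img"][150:240,200:340],None,fx=5.5,fy=5.5))
K=np.array([.5,.0432]);meas("side",c,K)
E
```

```text
clock: 10.48
eef_pos: [0.5385, 0.0501, 0.1414]
tool_rot: [0.887, 0.462, -0.002, -0.004]
ft_force: [-1.3, 2.1, -7.4]
grip_width: 0.0545
t 10.47 p [0.5385 0.0501 0.1414] yaw 55.1 tilt [-0.0082  0.0058] q [ 0.09  0.38 -0.04  1.16  0.01  2.27] F [-1.3  2.1 -7.4] T [-0.54 -1.39 -0.34] w 0.0545
side deg 8.702490146108186 axis dist 0.19596291612398867 z 0.1807624546566055 rms 0.0008037134442704086 front 0.1581032226543686 gap if edge .115: 0.0431032226543686 blade ext l [-0.07342655  0.0867889 ]
[(-0.06, [0.1332, 0.1587]), (-0.03, [0.1329, 0.1579]), (0.0, [0.1328, 0.1585]), (0.03, [0.1328, 0.1589]), (0.06, [0.1325, 0.1586])]
```

View pics/side8.png

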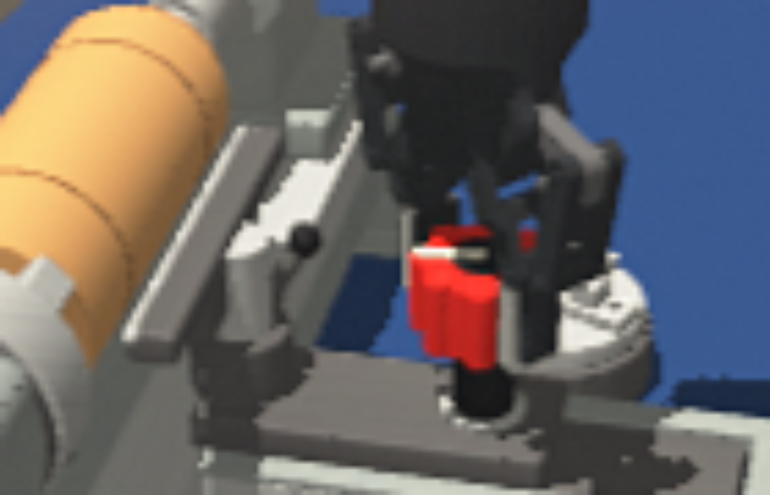

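Tight, with a torque peak of about 1 N m and the stripe just past its original direction. Releasing and backing off to check with both cameras.

```bash
python3 -m crank '[[[0,0,0,0,0],[0,0,0,0,0],[0,0,0,0,0],[0,0,0,0,0],[0,0,0,0,0]]]';python3 st.py; python3 -m crank '[[[0,0,-15,0,0],[0,0,-30,0,0],[0,0,-40,0,0],[0,0,-40,0,0]]]';python3 st.py 0.35 -.3 .27
```

```text
clock: 11.15
eef_pos: [0.5397, 0.0499, 0.1445]
tool_rot: [0.887, 0.463, -0.0, -0.005]
ft_force: [0.1, -0.4, -0.5]
grip_width: 0.0854
t 11.15 p [0.5397 0.0499 0.1445] yaw 55.1 tilt [-0.0048  0.0081] q [ 0.09  0.38 -0.04  1.16  0.01  2.27] F [ 0.1 -0.4 -0.5] T [ 0.   -0.01 -0.  ] w 0.0854
clock: 11.65
eef_pos: [0.5384, 0.0487, 0.2723]
tool_rot: [0.886, 0.463, -0.003, -0.006]
ft_force: [1.3, -0.5, 0.3]
grip_width: 0.0854
t 11.65 p [0.5384 0.0487 0.2723] yaw 55.1 tilt [-0.0114  0.0076] q [0.09 0.32 0.22 1.48 0.01 2.26] F [ 1.3 -0.5  0.3] T [-0.02 -0.06  0.01] w 0.0854
tool delta mm [-393.8   44.9    1.8]
```

```bash
python3 -m crank '[[[-50,6,0,0,0],[-50,6,0,0,0],[-50,6,0,0,0],[-50,6,0,0,0],[-50,6,0,0,0],[-50,6,0,0,0],[-50,6,0,0,0],[-40,4,0,0,0],[0,0,0,0,0]]]';python3 st.py
python3 - <<'E'
from gap import *
for n in("top","side"):
    c=bot.camera(n);np.save(n+"9.npy",c,allow_pickle=True);meas(n,c,np.array([.5,.0432]))
    b=np.load(n+"0.npy",allow_pickle=True).item()
    o=[(100,300,130,400),(130,290,180,370)][n=="side"];z=[2.9,3.7][n=="side"]
    cv2.imwrite(f"pics/{n}9.png",cv2.resize(c["img"][o[0]:o[1],o[2]:o[3]],None,fx=z,fy=z,interpolation=cv2.INTER_CUBIC))
    Q=cloud(c).reshape(-1,3);k=(np.hypot(Q[:,0]-.5375,Q[:,1]-.049)<.05)&(Q[:,2]>.168)&(Q[:,2]<.185)
    print(n,"knob",cv2.minEnclosingCircle(Q[k][:,:2].astype(np.float32)))
E
```

```text
clock: 12.78
eef_pos: [0.3534, -0.3082, 0.2856]
tool_rot: [0.886, 0.464, 0.006, 0.003]
ft_force: [1.0, -0.2, 0.7]
grip_width: 0.0855
t 12.78 p [ 0.3534 -0.3082  0.2856] yaw 55.3 tilt [0.0134 0.0007] q [-0.72  0.15  0.04  1.44  0.01  1.45] F [ 1.  -0.2  0.7] T [ 0.06 -0.02 -0.04] w 0.0855
top deg 8.834385436006631 axis dist 0.19787753251563792 z 0.1805628148234572 rms 0.0010823369989914203 front 0.16000116567089934 gap if edge .115: 0.04500116567089933 blade ext l [-0.07536506  0.07303022]
[(-0.06, [0.1354, 0.1601]), (-0.03, [0.1352, 0.1607]), (0.0, [0.1341, 0.1601]), (0.03, [0.1353, 0.1597]), (0.06, [0.1351, 0.1605])]
top knob ((0.539249837398529, 0.047960761934518814), 0.027716243639588356)
side deg 8.792875288533965 axis dist 0.19598578405824313 z 0.18073334263167481 rms 0.000803219313074598 front 0.15812359321531655 gap if edge .115: 0.043123593215316544 blade ext l [-0.07345306  0.0795035 ]
[(-0.06, [0.133, 0.1584]), (-0.03, [0.1332, 0.1584]), (0.0, [0.1326, 0.1585]), (0.03, [0.1331, 0.1581]), (0.06, [0.1326, 0.1586])]
side knob ((0.5360231399536133, 0.04994507133960724), 0.028237245976924896)
```

View pics/top9.png

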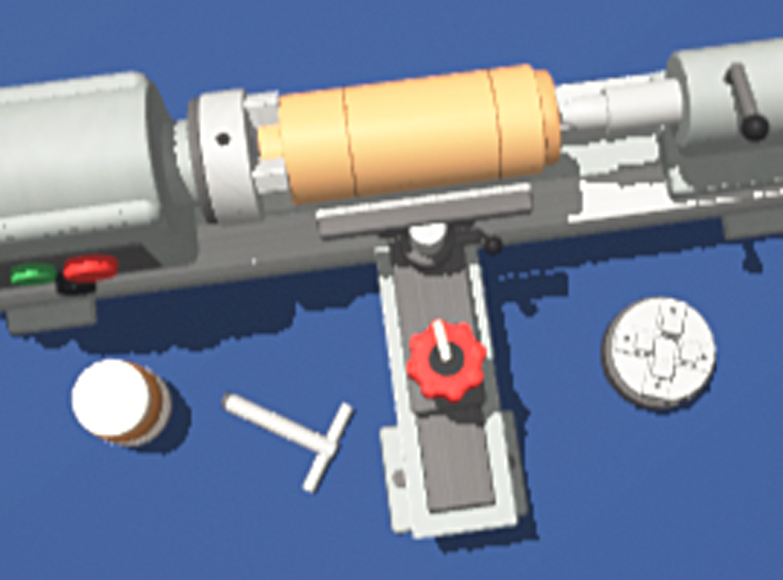

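View pics/side9.png

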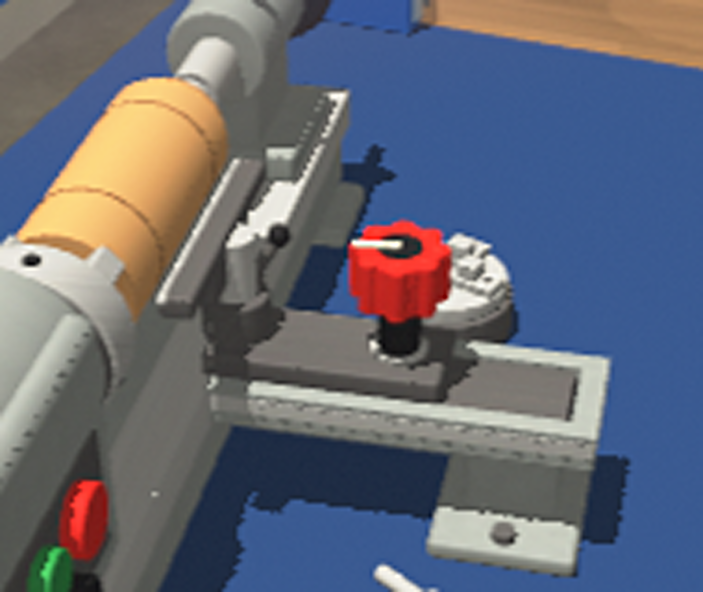

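```bash
python3 - <<'E'
from gap import *
a=np.radians(8.82);d=np.array([np.cos(a),np.sin(a)]);e=np.array([-np.sin(a),np.cos(a)]);K=np.array([.5,.0432])
for n,i,lo,hi in(("top",0,.09,.14),("side",0,.09,.14),("top",9,.128,.1575),("side",9,.128,.1565)):
    c=np.load(f"{n}{i}.npy",allow_pickle=True).item()
    # supersampled profile on plane z=.1775, perpendicular to the blade, image gradient
    g=c["img"].astype(np.float32);S=np.arange(lo,hi+.012,.0005);pr=[]
    for l in np.arange(-.06,.065,.002):
        uv=np.array([proj(c,np.r_[K+d*s+e*l,.1772]) for s in S],np.float32)
        pr.append(cv2.remap(g,uv[:,0].copy()[None],uv[:,1].copy()[None],cv2.INTER_LINEAR)[0])
    p=np.median(pr,0);print(n,i);print([(round(s*1000,1),*map(int,q)) for s,q in zip(S[::3],p[::3])])
    Q=cloud(c).reshape(-1,3);s=(Q[:,:2]-K)@d;l=(Q[:,:2]-K)@e
    m=(abs(Q[:,2]-.177)<.006)&(abs(l)<.065)&(s>lo)&(s<hi)
    print("depth blade s 0,2,50,98,100",np.round(np.percentile(s[m],[0,2,50,98,100])*1000,1),len(s[m]))
    f=(abs(Q[:,2]-.1775)<.004)&(abs(l)<.065)&(s>.1565)&(s<.17);print("blank at z",np.round(np.percentile(s[f],[5,50,95])*1000,1),f.sum())
E
```

```text
top 0
[(np.float64(90.0), 98, 65, 58), (np.float64(91.5), 71, 55, 56), (np.float64(93.0), 68, 62, 62), (np.float64(94.5), 84, 85, 88), (np.float64(96.0), 112, 114, 118), (np.float64(97.5), 133, 136, 141), (np.float64(99.0), 142, 144, 149), (np.float64(100.5), 141, 143, 148), (np.float64(102.0), 140, 142, 148), (np.float64(103.5), 139, 141, 147), (np.float64(105.0), 136, 139, 145), (np.float64(106.5), 135, 138, 143), (np.float64(108.0), 146, 149, 154), (np.float64(109.5), 188, 192, 196), (np.float64(111.0), 230, 235, 236), (np.float64(112.5), 234, 238, 239), (np.float64(114.0), 219, 224, 223), (np.float64(115.5), 214, 221, 217), (np.float64(117.0), 226, 231, 228), (np.float64(118.5), 215, 222, 218), (np.float64(120.0), 187, 194, 190), (np.float64(121.5), 135, 139, 137), (np.float64(123.0), 120, 123, 123), (np.float64(124.5), 121, 124, 124), (np.float64(126.0), 122, 124, 124), (np.float64(127.5), 123, 126, 126), (np.float64(129.0), 123, 126, 127), (np.float64(130.5), 123, 126, 126), (np.float64(132.0), 122, 125, 126), (np.float64(133.5), 122, 125, 125), (np.float64(135.0), 122, 124, 12
[... 3552 characters left out ...]
 116, 120), (np.float64(144.5), 114, 119, 124), (np.float64(146.0), 136, 143, 148), (np.float64(147.5), 176, 185, 189), (np.float64(149.0), 195, 205, 209), (np.float64(150.5), 158, 166, 167), (np.float64(152.0), 100, 106, 108), (np.float64(153.5), 75, 88, 98), (np.float64(155.0), 63, 88, 112), (np.float64(156.5), 55, 88, 120), (np.float64(158.0), 55, 89, 123), (np.float64(159.5), 56, 90, 124), (np.float64(161.0), 57, 91, 124), (np.float64(162.5), 58, 92, 127), (np.float64(164.0), 60, 95, 131), (np.float64(165.5), 62, 99, 137), (np.float64(167.0), 65, 105, 144), (np.float64(168.5), 67, 110, 152)]
depth blade s 0,2,50,98,100 [128.1 131.  140.3 151.3 152.8] 372
blank at z [157.6 158.3 158.9] 59
```

Top view: the rest's edge sits just short of the blank. The stripe tip moved from about 23° to about 12° left of image-up, so the knob is roughly 10° tighter than at the start. Jar (112,398), key (300,440) and chuck (660,355) are at the same pixels as in the first picture. Measuring the front edge directly gives a gap of about 6–7 mm; measuring from the back face gives 4.8–5.3 mm. I take that as about 6 mm.

```bash
python3 -c "
from workcell import bot
print(bot.job_done())"
```

```text
the job is handed in; nothing more can be done
None
```

The tool rest is set and locked with its edge about 6 mm from the blank, and I handed the job in at about 13 s of the 67 s allowed. No verdict was reported.

- **Knob loosened:** I broke it loose anticlockwise and backed it off 177°. The stripe turned with the gripper.
- **Rest moved:** I held the knob and slid the rest about 38.5 mm along its bracket.
- **Knob tightened:** I turned it clockwise until the last rows read 0.43, 0.81 and 1.07 N m. The last two are above your 0.6 N m figure for 0.1 rad. The stripe ended 7–10° tighter than at the start, so the knob is at roughly -0.07 to 0.12 rad.
- **Gap checks:** After I released the knob and moved the arm away, the methods disagreed slightly. Measuring the blade's front edge directly gave about 6 mm (top camera) and 6–7 mm (side camera). Working from its back face plus 20 mm gave 4.8 and 5.3 mm. I read this as about 6 mm, give or take 1 mm.
- **Not tested:** I did not push on the rest to confirm the lock. The only sign is that it stayed put when I released the knob.
- **Other objects:** By eye, the spare chuck, key and jar looked unmoved between the first and last top pictures.

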